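# Clamp a milled block with a guarded fixture knob

## Task

Set the milled block upright on the bed of the drilling fixture, lengthwise between its two jaws, let go of it, then reach into the round guard and turn the bar knob clockwise by feel until the jaw grips the block: nip it up to about 0.2 N m on the knob, no more, so that the block is firmly held but not crushed, then let go. Do not lean on the guard and leave the other things on the bench where they are.

Things in the scene. Friction and masses are not known exactly. Their poses are not given: they have to be found in the camera images.
- fixture: Dark steel drilling fixture fixed to the bench, bed 100 (x) x 212 (y) x 16 mm; origin at the bench surface, z up, y along the clamping direction. Flat bed top at z = 16 mm. At +y stands the stop jaw, at -y the round guard with the knob; between them the sliding jaw and the space for the block. Both jaws are 46 mm wide in x, centred on x = 0, and 22 mm high over the bed.
- block_seat (a point): Point on the bed top (16 mm over the bench), between the jaws: a block centred here (its long side along y) clears both jaws. Axes as the fixture's. The stop jaw's face is 32.5 mm to +y, the sliding jaw's at the start 32.5 to 38.5 mm to -y, so the 60 mm block has 5 to 11 mm to spare. Nothing stands beside it in x.
- knob_axis (a point): The knob's axis at the bed top (axes as the fixture's). Clockwise from above closes the sliding jaw, with a drag under 0.1 N m. After 1 to 2.2 rad the block meets the stop jaw and the resisting moment climbs by 1 N m per rad (0.1 N m is 20 N on the block). Nip up to 0.15 to 0.25 N m: let go, the knob springs back up to 0.25 rad and stays, block held at 16 N. 70 N (0.35 N m) marks the block.
- stop_jaw: Fixed bright steel jaw of the fixture at its +y end, 46 x 18 x 22 mm; the origin lies on the bed, in the middle of the lower edge of its clamping face, which looks to the fixture's -y. Axes as the fixture's.
- guard: Grey round guard wall round the knob, open at the top: inner diameter 76 mm, wall 6 mm, 40 mm high over the bed (rim 56 mm over the bench); origin on its axis at the bed top. It bears no more than 15 N.
- knob_grip (a point): On the knob's vertical axis, middle of the top of its bar, 48 mm over the bench, 8 mm below the guard's rim. The knob is a black upright bar, 40 mm long (this point's x, which turns with it), 16 mm thick (y), 25 mm deep (underside 7 mm over the bed), on a round neck 18 mm across. Free floor round it; 18 mm from bar ends and 30 mm from its faces to the guard.
- block: Milled grey steel block with a stepped slot in its top, 40 (x) x 60 (y) x 28 (z) mm, 0.16 kg; origin at the centre of its underside, z up, long side along y. It lies upright on the bench at first.
- bolt: Steel hexagon bolt standing on its head, 57 mm high, 19 mm across; origin centre of underside. A bystander.
- hex_key: Black hexagon key lying flat, 38 x 114 x 8 mm; origin centre of underside. A bystander.
- caliper: Vernier caliper lying flat, 77 x 236 x 7 mm; origin centre of underside. A bystander.
Not all that is in view belongs to the job. Of the things like the block, leave any that is green; of the rest the smaller one is meant.

How it is judged:
On the way, in this order (a step that is already met when the one before it is completed fails the run):
1. the block stands on the bed between the jaws, let go and not yet clamped (x of block in the frame of fixture between -0.012 and 0.012 m and y of block in the frame of fixture between 0.033 and 0.049 m and z of block in the frame of fixture between 0.013 and 0.019 m and angle between the y axis of block and the y axis of fixture, either way round below 0.2 rad and contact force between stop_jaw and block below 8 N and contact force between the fingers and block below 0.1 N), for 0.2 s.
2. the block is clamped with more than 10 N (contact force between stop_jaw and block above 10 N), for 0.2 s.
At the end, for the whole second after the job is handed in: The block is clamped against the stop jaw with 10 to 40 N, upright (within 0.06 rad), in line with the jaws (0.06 rad), on the bed (within 4 mm), within 14 mm of the jaws' middle, at rest (contact force between stop_jaw and block between 10 and 40 N and x of block in the frame of fixture between -0.014 and 0.014 m and y of block in the frame of stop_jaw between -0.033 and -0.027 m and z of block in the frame of fixture between 0.013 and 0.02 m and angle between block's own z axis and vertical below 0.06 rad and angle between the y axis of block and the y axis of fixture, either way round below 0.06 rad and linear speed of block below 0.01 m/s); the robot touches nothing.
It fails at once if the block is crushed: more than 70 N against the stop jaw (contact force between stop_jaw and block above 70 N).
It fails at once if the robot leans on the guard with more than 15 N (contact force between the arm and guard above 15 N).
It fails at once if the fingers press on the guard with more than 15 N (contact force between the fingers and guard above 15 N).
It fails at once if a bystander is moved more than 25 mm (distance of any of bolt, hex_key, caliper from where it was at the start of the episode above 0.025 m).
It also fails if it takes over 72 s, if anything falls off the work surface, if the arm or the gripper's body presses on something with over 40 N, if the wrist force passes 120 N, or if a joint passes its speed limit or range.

## Robot

A 7-joint arm with a two-finger parallel gripper is mounted at the origin on a cart in front of the work surface, level with it; the furniture and walls round the work are solid. World frame = base frame: x ahead of the robot, y to its left, z up, the work surface at z = 0. Lengths are in m, angles in rad, forces in N, time in s.
With the tool pointing down it reaches from about 0.425 to 0.95 m from the base axis. Payload 4.7 kg.
Tool frame: the origin (TCP) lies on the centre line of the jaws, within the pads' length; the fingertips stand 17 mm ahead of it and the grasp point (between the pads) lies 2 mm behind it; z points along the fingers, y is the line along which they close (so a half turn about z gives the same grasp; the last joint's range is limited). The gripper opens to 85 mm and grips with 20 to 120 N. Pads are 22 mm wide; open, the fingers measure 114 mm over their backs; the gripper's body (76 mm by 85 mm) begins 54 mm behind the grasp point. The pads swing forward as they close: fully open they stand 13 mm farther back than shut.
Start: joints at [-1.165, 0.469, -0.049, 1.532, 0.024, 1.141, -0.082], TCP at [0.284, 0.612, 0.248] pointing down, gripper open.
Joint ranges: [-2.59, 2.59], [-0.33, 1.99], [-1.39, 1.29], [0.1, 2.45], [-1.04, 4.18], [0.21, 1.99], [-2.66, 2.66]. Speed limits (rad/s): [2.57, 2.57, 3.14, 3.14, 3.14, 3.14, 3.14].

## Interface

Orientations are given as a unit quaternion [w, x, y, z].
In Python, from station import status, cams, job gives the robot as it stands.
- The arm moves only by the shell command python3 -m pendant 'ROWS'. ROWS is JSON, a list of rows, each an object of numbers: "x", "y", "z": the shift along the tool's x, y, z in cm; "wx", "wy", "wz": the turn, a rotation vector about the tool's x, y, z in degrees; "grip": the gripper command: -1 is fully open, 1 is shut, values between are in proportion. A call has 1 to 8 rows; each row is the pose to reach, as a shift and turn from the pose commanded when the call began, along the tool's axes at that moment; what a row does not reach only later rows make up. A row lasts 1/8 s, in which the tool goes at most 62.5 mm and 10.7 degrees, less where a joint would pass 70% of its speed; a pose out of reach is approached as far as the arm can. A call with a gripper value outside its range is refused whole. The fingers move at their own pace and stop on an object; the grip force is fixed at half the most. Time passes only in rows, so rows that repeat a pose let the fingers close. It gives the time, the measured TCP pose, the force, the opening and the grip force at its end, in the units of the state.
- status.sense(): the state, without advancing time (a new reading comes with each control period).
- cams.get_image(name): name is "side" or "top"; returns the picture (384x512x3 uint8, red, green, blue); there is no depth.
- cams.camera_info(name): a dict with "intrinsics" (3x3 intrinsics, pixels), "R" (3x3) and "t" (3): a world point X has camera coordinates R X + t. Camera axes: x right, y down, z forward; pixel columns grow to the right and rows downward; lengths in m; the calibration is good to about 2 mm. A picture is of the moment at which its call begins. camera_info takes no time and is no camera call.
- job.sign_off(): hands the job in; it is judged then, once.
Trained networks look in the newest picture that a camera, given by its name, has taken for a name from the list of things; names that differ only in an ending like _2 or _b are one class to them, and where a whole thing is asked for, a point or a joint stands for the part that bears it (a point fixed in the world has none). Each returns a list of dicts, best first, with "confidence" (0 to 1); they miss things now and then, are a little off and sometimes report something else, mostly with a low value. They report only what shows in the picture. A call takes as long as a camera call. They do not tell look-alikes from the thing itself.
- cams.find_in(camera, label): "location" ([x, y, z] in m, in the coordinates of the camera as it stood for that picture, good to about 4 mm: the middle of the surface that is visible of it).
- cams.silhouettes(camera, label): "region" (384x512 bool, what is visible of it).
- cams.mark_of(camera, label): "location" ([x, y, z] in m, in the coordinates of the camera as it stood for that picture, good to about 4 mm: a listed point, or the origin of a listed thing).
The state is a dict: "clock": time; "qpos": joint angles; "qd": joint speeds; "joint_torque": joint torques, N m; "tool_pos": TCP position; "tcp_rot": TCP orientation; "ft_force": force on the tool from outside, world axes, zero at the start; "wrist_torque": the same for the moment, N m; "width": finger opening in m; "finger_force": force on a finger pad.
Only numpy, scipy, OpenCV 4.12 (cv2) and the standard library are available. Lean on these libraries where they do the work, as an engineer would, in place of code of your own. Each camera call takes 0.05 s, during which the arm holds its last target. There are 200 camera calls.

## Working session

There is one attempt and no reset: what is moved stays moved. The work goes in short steps, Python scripts to look and compute and a shell command to move; the robot and the scene stay as the last step left them, time stands still between calls to the robot, and variables do not carry over. Pictures are saved under pics/ and viewed, at most 11 in all, crops included, and the job is handed in when it is done.

```bash
mkdir -p pics; ls; cat > h.py <<'E'
import numpy as np, cv2
from station import status, cams, job
from scipy.spatial.transform import Rotation as Ro
def snap(cam,fn=None):
    im=cams.get_image(cam)
    if fn: cv2.imwrite('pics/'+fn,cv2.cvtColor(im,cv2.COLOR_RGB2BGR))
    return im
def c2w(cam,p):
    i=cams.camera_info(cam);return np.array(i['R']).T@(np.array(p)-np.array(i['t']))
def pix2w(cam,uv,z):
    i=cams.camera_info(cam);R=np.array(i['R']);t=np.array(i['t']);K=np.array(i['intrinsics'])
    d=R.T@np.linalg.solve(K,[uv[0],uv[1],1.]);c=-R.T@t
    return c+d*(z-c[2])/d[2]
def w2pix(cam,X):
    i=cams.camera_info(cam);p=np.array(i['intrinsics'])@(np.array(i['R'])@np.array(X)+np.array(i['t']));return p[:2]/p[2]
def pose():
    s=status.sense();q=s['tcp_rot'];return np.array(s['tool_pos']),Ro.from_quat([q[1],q[2],q[3],q[0]]),s
E
python3 - <<'E'
from h import *
np.set_printoptions(precision=4,suppress=True)
p,R,s=pose();print(p,R.as_matrix(),s['width'],s['ft_force'])
for c in['top','side']:
    snap(c,c+'0.png')
    for l in['block','fixture','stop_jaw','guard','knob_grip','knob_axis','block_seat','bolt','hex_key','caliper']:
        for d in cams.mark_of(c,l)[:3]: print(c,l,round(d['confidence'],2),c2w(c,d['location']))
E
```

```text
pics
[0.2841 0.6117 0.2472] [[-0.907   0.4212 -0.0007]
 [ 0.4212  0.907  -0.0019]
 [-0.0001 -0.002  -1.    ]] 0.08532172311441538 [-0.93   -0.0467  0.3715]
top block 0.71 [0.4381 0.2157 0.0023]
top block 0.69 [ 0.522   0.3192 -0.0002]
top block 0.57 [0.4373 0.4165 0.0031]
top fixture 0.88 [ 0.5759  0.0751 -0.0027]
top stop_jaw 0.59 [0.597  0.1528 0.0149]
top guard 0.68 [0.5639 0.0199 0.0168]
top knob_grip 0.56 [0.5642 0.0159 0.0131]
top knob_grip 0.43 [0.5628 0.0189 0.0477]
top knob_axis 0.73 [0.5662 0.016  0.019 ]
top block_seat 0.59 [0.5914 0.1193 0.016 ]
top bolt 0.41 [ 0.5251 -0.1554 -0.0012]
top bolt 0.4 [0.5657 0.0146 0.0132]
top hex_key 0.46 [ 0.6656  0.3265 -0.001 ]
top caliper 0.59 [ 0.6412 -0.2619 -0.0013]
top caliper 0.21 [ 0.5225  0.3234 -0.0024]
side block 0.94 [0.4383 0.4135 0.0006]
side block 0.87 [0.5219 0.3248 0.002 ]
side block 0.61 [ 0.4389  0.2117 -0.0002]
side fixture 0.94 [ 0.5869  0.0762 -0.0006]
side stop_jaw 0.57 [0.6073 0.1475 0.0221]
side guard 0.8 [0.5652 0.0169 0.0179]
side guard 0.71 [0.6048 0.1478 0.0159]
side guard 0.16 [0.5239 0.3222 0.0023]
side knob_axis 0.88 [0.5661 0.0184 0.015 ]
side block_seat 0.65 [0.5929 0.1127 0.014 ]
side hex_key 0.61 [0.671  0.3236 0.0012]
side caliper 0.64 [ 0.6473 -0.2699 -0.    ]
side caliper 0.17 [0.5917 0.1169 0.0162]
```

View pics/top0.png

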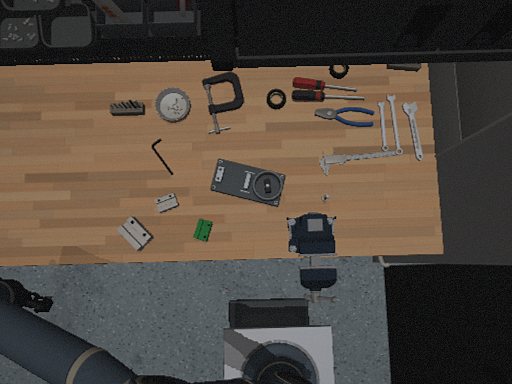

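View pics/side0.png

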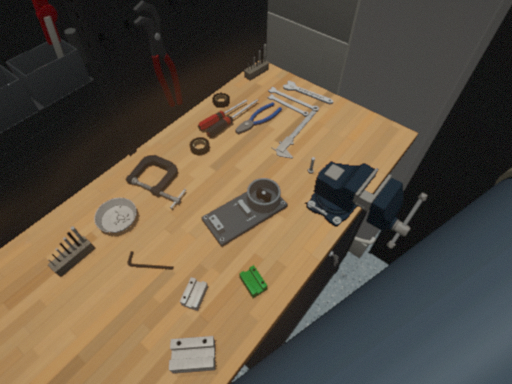

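The top view shows the small grey block at (167,203), the larger one at (135,233), the green one at (203,230), and the fixture at (248,182) with its guard at (267,184). The side view agrees, with the small block at (194,293). The target block is therefore the one near (0.522, 0.322).

```bash
python3 - <<'E'
from h import *
np.set_printoptions(precision=4,suppress=True)
def rect(cam,m,z):
    ys,xs=np.nonzero(m);P=np.array([pix2w(cam,(x,y),z)[:2] for x,y in zip(xs,ys)])
    r=cv2.minAreaRect((P*1000).astype(np.float32));return len(xs),np.round(r[0],1),np.round(r[1],1),round(r[2],1)
for c in['top','side']:
    im=snap(c)
    for l,z in[('block',.028),('fixture',.016),('stop_jaw',.038),('knob_grip',.048),('guard',.056)]:
        for d in cams.silhouettes(c,l)[:3]:
            print(c,l,round(d['confidence'],2),*rect(c,d['region'],z))
# rectified views at z=.048 knob, .028 block, fixture
def ortho(cam,im,ctr,z,half,n=300):
    w=[(ctr[0]+sx*half,ctr[1]+sy*half,z) for sx,sy in[(1,1),(1,-1),(-1,-1),(-1,1)]]
    src=np.float32([w2pix(cam,p) for p in w]);dst=np.float32([(0,0),(n,0),(n,n),(0,n)])
    return cv2.warpPerspective(im,cv2.getPerspectiveTransform(src,dst),(n,n),flags=cv2.INTER_CUBIC)
rows=[]
for c in['top','side']:
    im=cams.get_image(c)
    rows.append(np.hstack([ortho(c,im,(.522,.322),.028,.06,260),ortho(c,im,(.565,.018),.048,.06,260),ortho(c,im,(.583,.08),.016,.13,260)]))
cv2.imwrite('pics/o.png',cv2.cvtColor(np.vstack(rows),cv2.COLOR_RGB2BGR))
E
```

```text
top block 0.73 638 [434.3 413.1] [93.2 59.5] 44.2
top block 0.73 292 [439.2 213.3] [43.  60.3] 70.5
top block 0.59 279 [522.3 320.5] [41.9 61.9] 23.1
top fixture 0.87 2296 [578.9  76.8] [212.1 100.8] 74.7
top stop_jaw 0.46 82 [601.5 159.1] [17.4 43.1] 75.1
top knob_grip 0.66 77 [561.  19.] [39.5 17.2] 5.1
top guard 0.68 90 [564.   10.6] [88.5 63.3] 24.6
side block 0.75 1450 [436.5 415.1] [88.1 63.7] 43.0
side block 0.68 630 [521.3 322. ] [47.5 70.7] 21.3
side block 0.63 551 [437.4 215.9] [47.1 68.3] 72.5
side fixture 0.73 83 [ 531.4 -163.9] [17.1 58.5] 33.4Traceback (most recent call last):
  File "<stdin>", line 10, in <module>
  File "<stdin>", line 4, in rect
  File "h.py", line 11, in pix2w
    i=cams.camera_info(cam);R=np.array(i['R']);t=np.array(i['t']);K=np.array(i['intrinsics'])
ValueError: time passes only in moves, steps and waits
```

```bash
sed -i 's/^def snap/import functools\n_ci=functools.lru_cache(None)(lambda c:cams.camera_info(c))\ndef snap/; s/i=cams.camera_info(cam)/i=_ci(cam)/' h.py; python3 - <<'E'
from h import *
def ortho(cam,im,ctr,z,half,n=300):
    w=[(ctr[0]+sx*half,ctr[1]+sy*half,z) for sx,sy in[(1,1),(1,-1),(-1,-1),(-1,1)]]
    src=np.float32([w2pix(cam,p) for p in w]);dst=np.float32([(0,0),(n,0),(n,n),(0,n)])
    return cv2.warpPerspective(im,cv2.getPerspectiveTransform(src,dst),(n,n),flags=cv2.INTER_CUBIC)
rows=[]
for c in['top','side']:
    im=cams.get_image(c)
    rows.append(np.hstack([ortho(c,im,(.522,.322),.028,.06,260),ortho(c,im,(.565,.018),.048,.06,260),ortho(c,im,(.583,.08),.016,.13,260)]))
cv2.imwrite('pics/o.png',cv2.cvtColor(np.vstack(rows),cv2.COLOR_RGB2BGR))
E
```

```text
(no output)
```

View pics/o.png

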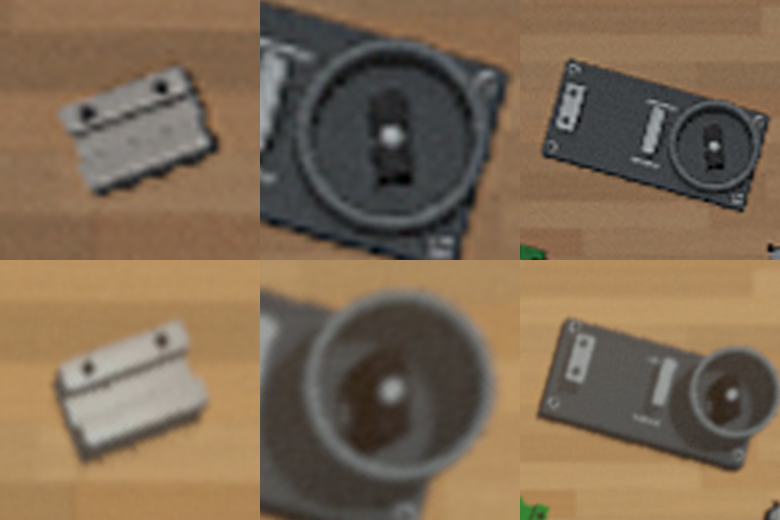

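The rectified views give the block centre at about (.522,.320) with its long axis at about 111°. The fixture's y axis is at about 74.7°, the guard and knob axis are at about (.563,.0165), and the bar lies at about 5°. Next I work out the approach over the block.

```bash
cat > go.py <<'E'
import sys
from h import *
x,y,z,a=map(float,sys.argv[1:5])  # target TCP, angle (deg) of tool y in world (exact)
p,R,s=pose()
b=np.radians(a);ty=np.array([np.cos(b),np.sin(b),0]);tz=np.array([0,0,-1.]);T=Ro.from_matrix(np.c_[np.cross(ty,tz),ty,tz])
d=R.inv().apply(np.array([x,y,z])-p)*100;w=np.degrees((R.inv()*T).as_rotvec())
m=R.as_matrix();print('cur',p.round(4),'ty ang',round(np.degrees(np.arctan2(m[1,1],m[0,1])),1),'t',s['clock'],'q7',round(s['qpos'][6],2))
print('xyz cm',d.round(2),'w deg',w.round(2))
E
python3 go.py .522 .320 .12 21; python3 go.py .522 .320 .02 21
```

```text
cur [0.2843 0.6122 0.2483] ty ang 65.1 t 1.65 q7 -0.08
xyz cm [-33.86 -16.49  12.83] w deg [ 0.   -0.   44.09]
cur [0.2843 0.6122 0.2483] ty ang 65.1 t 1.65 q7 -0.08
xyz cm [-33.86 -16.49  22.83] w deg [ 0.   -0.   44.09]
```

```bash
R='' ; python3 -m pendant '[{"x":-33.9,"y":-16.5,"z":12.8,"wz":44,"grip":-1},{"x":-33.9,"y":-16.5,"z":12.8,"wz":44,"grip":-1},{"x":-33.9,"y":-16.5,"z":12.8,"wz":44,"grip":-1},{"x":-33.9,"y":-16.5,"z":12.8,"wz":44,"grip":-1},{"x":-33.9,"y":-16.5,"z":12.8,"wz":44,"grip":-1},{"x":-33.9,"y":-16.5,"z":12.8,"wz":44,"grip":-1},{"x":-33.9,"y":-16.5,"z":12.8,"wz":44,"grip":-1},{"x":-33.9,"y":-16.5,"z":12.8,"wz":44,"grip":-1}]'; python3 go.py .522 .320 .02 21
```

```text
cur [0.2843 0.6122 0.2483] ty ang 65.1 t 1.65 q7 -0.08
xyz cm [-33.86 -16.49  22.83] w deg [ 0.   -0.   44.09]$[0]: bad value
```

```bash
python3 -m pendant '[{"x":-6.0,"y":-2.9,"z":2.3,"wz":8,"grip":-1}]'; python3 -m pendant --help | head -20
```

```text
$[0]: bad value
invalid input: not JSON, or not a number
```

```bash
python3 -m pendant '[{"x":-6.0,"y":-2.9,"z":2.3,"wx":0,"wy":0,"wz":8,"grip":-1}]';  python3 -m pendant '[{"x":-6.0,"y":-2.9,"z":2.3,"wz":8}]'
```

```text
clock: 1.78
tool_pos: [0.3176, 0.5711, 0.2291]
tcp_rot: [-0.002, 0.28, 0.96, 0.003]
ft_force: [1.6, 0.1, -0.1]
width: 0.0856
finger_force: 0.0$[0]: bad value
```

All the keys have to be present in every row.

```bash
python3 go.py .522 .320 .12 21
```

```text
cur [0.3176 0.5711 0.2291] ty ang 57.4 t 1.775 q7 -0.13
xyz cm [-30.79 -10.21  10.72] w deg [ 0.19 -0.34 36.43]
```

```bash
python3 -m pendant '[{"x":-29.5,"y":-9.6,"z":10.5,"wx":0,"wy":0,"wz":36,"grip":-1},{"x":-29.5,"y":-9.6,"z":10.5,"wx":0,"wy":0,"wz":36,"grip":-1},{"x":-29.5,"y":-9.6,"z":10.5,"wx":0,"wy":0,"wz":36,"grip":-1},{"x":-29.5,"y":-9.6,"z":10.5,"wx":0,"wy":0,"wz":36,"grip":-1},{"x":-29.5,"y":-9.6,"z":10.5,"wx":0,"wy":0,"wz":36,"grip":-1},{"x":-29.5,"y":-9.6,"z":10.5,"wx":0,"wy":0,"wz":36,"grip":-1},{"x":-29.5,"y":-9.6,"z":10.5,"wx":0,"wy":0,"wz":36,"grip":-1},{"x":-29.5,"y":-9.6,"z":10.5,"wx":0,"wy":0,"wz":36,"grip":-1}]'; python3 go.py .522 .320 .02 21
```

```text
clock: 2.78
tool_pos: [0.5161, 0.3281, 0.1234]
tcp_rot: [-0.001, 0.564, 0.825, 0.001]
ft_force: [0.2, 0.4, -0.1]
width: 0.0855
finger_force: 0.0
cur [0.5161 0.3281 0.1234] ty ang 21.3 t 2.775 q7 -0.16
xyz cm [-0.99  0.25 10.34] w deg [ 0.03 -0.11  0.28]
```

```bash
python3 -m pendant '[{"x":0,"y":0,"z":0,"wx":0,"wy":0,"wz":0,"grip":-1},{"x":0,"y":0,"z":0,"wx":0,"wy":0,"wz":0,"grip":-1}]'; python3 go.py .522 .320 .02 21
```

```text
clock: 3.02
tool_pos: [0.5165, 0.327, 0.1233]
tcp_rot: [-0.0, 0.565, 0.825, 0.0]
ft_force: [-0.2, 0.4, -0.3]
width: 0.0853
finger_force: 0.0
cur [0.5165 0.327  0.1233] ty ang 21.2 t 3.025 q7 -0.16
xyz cm [-0.86  0.25 10.33] w deg [ 0.03 -0.04  0.21]
```

```bash
python3 -m pendant '[{"x":-0.9,"y":0.25,"z":5,"wx":0,"wy":0,"wz":0,"grip":-1},{"x":-0.9,"y":0.25,"z":8,"wx":0,"wy":0,"wz":0,"grip":-1},{"x":-0.9,"y":0.25,"z":10.2,"wx":0,"wy":0,"wz":0,"grip":-1},{"x":-0.9,"y":0.25,"z":10.2,"wx":0,"wy":0,"wz":0,"grip":-1},{"x":-0.9,"y":0.25,"z":10.2,"wx":0,"wy":0,"wz":0,"grip":-1}]'; python3 go.py .522 .320 .02 21; python3 - <<'E'
from h import *
a=[cv2.resize(snap('top')[150:250,110:260],(600,400)),]
b=cv2.resize(snap('side')[240:340,120:270],(600,400))
cv2.imwrite('pics/g1.png',cv2.resize(cv2.cvtColor(np.hstack([a[0],b]),cv2.COLOR_RGB2BGR),(800,267)))
E
```

```text
clock: 3.65
tool_pos: [0.5232, 0.3188, 0.0219]
tcp_rot: [0.0, 0.566, 0.825, 0.001]
ft_force: [0.2, 0.3, 0.6]
width: 0.0852
finger_force: 0.0
cur [0.5232 0.3188 0.0219] ty ang 21.1 t 3.65 q7 -0.12
xyz cm [ 0.16 -0.07  0.19] w deg [ 0.09 -0.03  0.11]
```

View pics/g1.png

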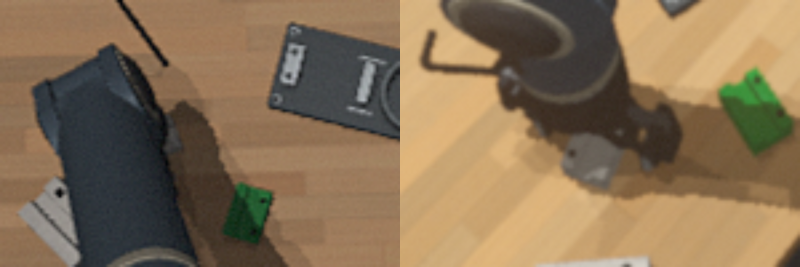

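The side view shows the block at (592,160) standing between the two fingers, so I close.

```bash
python3 -m pendant '[{"x":0,"y":0,"z":0,"wx":0,"wy":0,"wz":0,"grip":1},{"x":0,"y":0,"z":0,"wx":0,"wy":0,"wz":0,"grip":1},{"x":0,"y":0,"z":0,"wx":0,"wy":0,"wz":0,"grip":1},{"x":0,"y":0,"z":0,"wx":0,"wy":0,"wz":0,"grip":1},{"x":0,"y":0,"z":0,"wx":0,"wy":0,"wz":0,"grip":1},{"x":0,"y":0,"z":0,"wx":0,"wy":0,"wz":0,"grip":1},{"x":0,"y":0,"z":0,"wx":0,"wy":0,"wz":0,"grip":1},{"x":0,"y":0,"z":0,"wx":0,"wy":0,"wz":0,"grip":1}]'; python3 -m pendant '[{"x":0,"y":0,"z":-3,"wx":0,"wy":0,"wz":0,"grip":1},{"x":0,"y":0,"z":-6,"wx":0,"wy":0,"wz":0,"grip":1},{"x":0,"y":0,"z":-7,"wx":0,"wy":0,"wz":0,"grip":1},{"x":0,"y":0,"z":-7,"wx":0,"wy":0,"wz":0,"grip":1}]'; python3 go.py .591 .1162 .1 -15.3;python3 - <<'E'
from h import *
b=cv2.resize(snap('side')[200:320,120:300],(720,480))
cv2.imwrite('pics/g2.png',cv2.cvtColor(b,cv2.COLOR_RGB2BGR))
for c in('top','side'):
  for d in cams.mark_of(c,'block'): print(c,round(d['confidence'],2),c2w(c,d['location']).round(4))
E
```

```text
clock: 4.75
tool_pos: [0.5236, 0.3186, 0.0218]
tcp_rot: [0.0, 0.566, 0.825, 0.001]
ft_force: [0.9, 0.5, 5.8]
width: 0.0387
finger_force: 62.8
clock: 5.25
tool_pos: [0.5224, 0.318, 0.0906]
tcp_rot: [-0.0, 0.566, 0.825, -0.0]
ft_force: [-0.1, -0.2, -2.0]
width: 0.0389
finger_force: 62.2
cur [0.5224 0.318  0.0906] ty ang 21.1 t 5.25 q7 -0.14
xyz cm [-21.3   -0.87  -0.94] w deg [-2.00e-02  0.00e+00  3.64e+01]
top 0.69 [ 4.386e-01  2.173e-01 -4.000e-04]
top 0.67 [0.4356 0.4167 0.0014]
top 0.53 [ 0.5234  0.3191 -0.0022]
top 0.51 [0.5649 0.0151 0.0137]
side 0.8 [0.4411 0.4148 0.0017]
side 0.77 [0.52   0.3204 0.0734]
side 0.73 [0.4387 0.2133 0.0005]
side 0.73 [0.5682 0.02   0.0154]
side 0.49 [0.604  0.1482 0.0188]
```

View pics/g2.png

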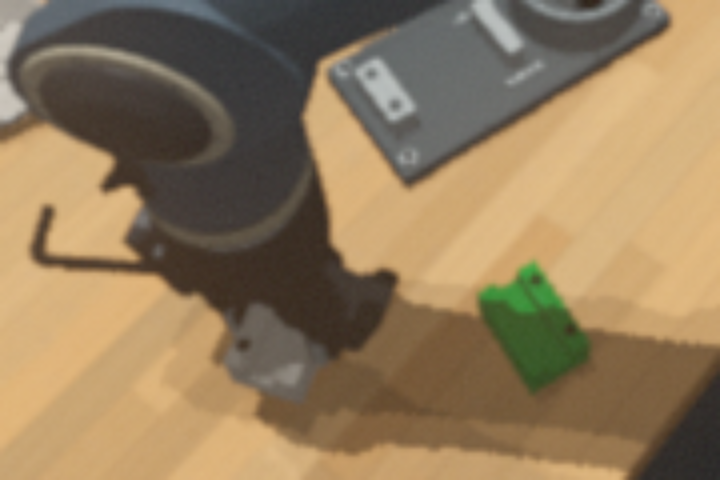

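The block is held level at (270,360), clear of the bench. Before placing it I measure the jaw faces in the fixture frame.

```bash
cat > orth.py <<'E'
from h import *
A=np.radians(74.7);U=np.array([np.cos(A),np.sin(A)]);V=np.array([np.sin(A),-np.cos(A)]);O=np.array([.579,.0768])
def orth(cam,im,z,y0,y1,x0,x1,s):  # image right = fixture +y, down = fixture +x ; s px/mm
    c=[(x0,y0),(x0,y1),(x1,y1),(x1,y0)]
    src=np.float32([w2pix(cam,np.r_[O+(X*V+Y*U)/1000,z]) for X,Y in c])
    w,h=int((y1-y0)*s),int((x1-x0)*s);dst=np.float32([(0,0),(w,0),(w,h),(0,h)])
    return cv2.warpPerspective(im,cv2.getPerspectiveTransform(src,dst),(w,h),flags=cv2.INTER_CUBIC)
E
python3 - <<'E'
from orth import *
np.set_printoptions(precision=4,suppress=True,linewidth=200)
ims={c:snap(c) for c in('top','side')}
P=np.vstack([orth(c,ims[c],.038,-20,120,-45,45,5) for c in ims])
P=cv2.resize(P,(560,720))
G=np.vstack([orth(c,ims[c],.038,-20,120,-40,40,4) for c in ims])
for k in range(0,G.shape[1],40): cv2.line(G,(k,0),(k,640),(255,0,0) if (k//40-2)%5 else (0,255,0),1)
cv2.imwrite('pics/j.png',cv2.resize(cv2.cvtColor(G,cv2.COLOR_RGB2BGR),(525,600)))
for c in ims:
  for l in('block_seat','stop_jaw','fixture','guard','knob_axis'):
    for d in cams.mark_of(c,l)[:1]:
      w=c2w(c,d['location']);e=w[:2]-O;print(c,l,round(d['confidence'],2),'fix x,y mm',(e@V*1000).round(1),(e@U*1000).round(1),w[2].round(3))
E
```

```text
top block_seat 0.64 fix x,y mm -1.4 45.0 0.02
top stop_jaw 0.65 fix x,y mm 0.9 78.7 0.017
top fixture 0.57 fix x,y mm -0.3 2.4 -0.003
top guard 0.78 fix x,y mm 1.5 -60.0 0.015
top knob_axis 0.63 fix x,y mm 2.4 -63.7 0.015
side block_seat 0.78 fix x,y mm 3.1 39.9 0.017
side stop_jaw 0.58 fix x,y mm 5.9 75.8 0.018
side fixture 0.56 fix x,y mm 1.9 -0.3 -0.001
side guard 0.63 fix x,y mm -1.5 -62.1 0.015
side knob_axis 0.66 fix x,y mm 3.4 -57.3 0.015
```

View pics/j.png

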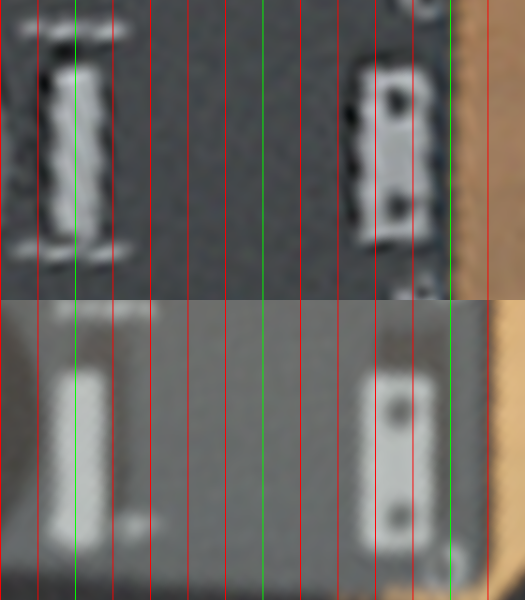

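Jaw faces in my frame: the stop jaw is at y≈76.3 and the sliding jaw at y≈7.5, so the gap is 68.8 mm (given: 65–71). The middle lies at x≈+1.9, y≈42.

```bash
python3 -m pendant '[{"x":-21.4,"y":-0.9,"z":0,"wx":0,"wy":0,"wz":36.4,"grip":1},{"x":-21.4,"y":-0.9,"z":0,"wx":0,"wy":0,"wz":36.4,"grip":1},{"x":-21.4,"y":-0.9,"z":0,"wx":0,"wy":0,"wz":36.4,"grip":1},{"x":-21.4,"y":-0.9,"z":0,"wx":0,"wy":0,"wz":36.4,"grip":1},{"x":-21.4,"y":-0.9,"z":0,"wx":0,"wy":0,"wz":36.4,"grip":1},{"x":-21.4,"y":-0.9,"z":0,"wx":0,"wy":0,"wz":36.4,"grip":1},{"x":-21.4,"y":-0.9,"z":0,"wx":0,"wy":0,"wz":36.4,"grip":1}]'; python3 go.py .5913 .1147 .06 -15.3
```

```text
clock: 6.88
tool_pos: [0.5908, 0.1177, 0.0907]
tcp_rot: [-0.001, 0.794, 0.608, 0.0]
ft_force: [0.2, 0.2, -2.3]
width: 0.0387
finger_force: 62.1
cur [0.5908 0.1177 0.0907] ty ang -15.1 t 6.875 q7 -0.3
xyz cm [-0.28  0.13  3.07] w deg [-0.05 -0.06  0.21]
```

```bash
python3 -m pendant '[{"x":-0.3,"y":0.1,"z":1,"wx":0,"wy":0,"wz":0.2,"grip":1},{"x":-0.3,"y":0.1,"z":2.2,"wx":0,"wy":0,"wz":0.2,"grip":1},{"x":-0.3,"y":0.1,"z":2.2,"wx":0,"wy":0,"wz":0.2,"grip":1}]'; python3 go.py .5913 .1147 .038 -15.3; python3 - <<'E'
from orth import *
b=cv2.resize(snap('side')[150:270,160:340],(660,440));a=cv2.resize(snap('top')[120:240,160:340],(660,440))
cv2.imwrite('pics/p1.png',cv2.resize(cv2.cvtColor(np.hstack([a,b]),cv2.COLOR_RGB2BGR),(800,267)))
for c in('top','side'):
  for d in cams.mark_of(c,'block'):
    w=c2w(c,d['location']);e=w[:2]-O;print(c,round(d['confidence'],2),'fix',(e@V*1000).round(1),(e@U*1000).round(1),w[2].round(3))
E
```

```text
clock: 7.25
tool_pos: [0.5903, 0.112, 0.0672]
tcp_rot: [-0.001, 0.796, 0.605, -0.002]
ft_force: [0.4, -0.4, -2.1]
width: 0.039
finger_force: 62.1
cur [0.5903 0.112  0.0672] ty ang -15.5 t 7.25 q7 -0.29
xyz cm [0.29 0.03 2.92] w deg [-0.17  0.09 -0.2 ]
top 0.75 fix -227.2 290.2 0.006
top 0.71 fix -172.2 95.6 -0.002
side 0.96 fix -170.6 93.9 0.002
side 0.82 fix -227.8 288.6 0.001
side 0.8 fix -1.5 41.2 0.05
```

View pics/p1.png

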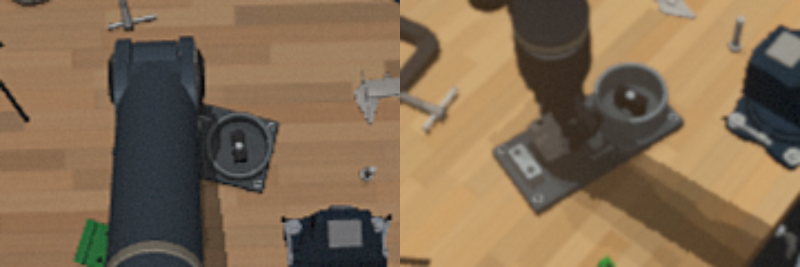

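The side view shows the block held just over the bed between the jaws, clear of the guard. I lower it after a 2 mm shift to +y.

```bash
python3 -m pendant '[{"x":0.2,"y":0,"z":0,"wx":0,"wy":0,"wz":0,"grip":1},{"x":0.2,"y":0,"z":0,"wx":0,"wy":0,"wz":0,"grip":1},{"x":0.2,"y":0,"z":1.0,"wx":0,"wy":0,"wz":0,"grip":1},{"x":0.2,"y":0,"z":2.0,"wx":0,"wy":0,"wz":0,"grip":1},{"x":0.2,"y":0,"z":2.5,"wx":0,"wy":0,"wz":0,"grip":1},{"x":0.2,"y":0,"z":2.5,"wx":0,"wy":0,"wz":0,"grip":1}]'; python3 go.py .5905 .1142 .038 -15.3
```

```text
clock: 8.2
tool_pos: [0.5916, 0.1139, 0.0431]
tcp_rot: [-0.0, 0.796, 0.605, -0.001]
ft_force: [0.5, -0.2, -2.4]
width: 0.0388
finger_force: 62.1
cur [0.5916 0.1139 0.0431] ty ang -15.5 t 8.2 q7 -0.28
xyz cm [ 0.   -0.12  0.51] w deg [-0.07  0.04 -0.22]
```

```bash
python3 -m pendant '[{"x":0,"y":0,"z":0.3,"wx":0,"wy":0,"wz":0,"grip":1},{"x":0,"y":0,"z":0.4,"wx":0,"wy":0,"wz":0,"grip":1},{"x":0,"y":0,"z":0.5,"wx":0,"wy":0,"wz":0,"grip":1},{"x":0,"y":0,"z":0.5,"wx":0,"wy":0,"wz":0,"grip":1}]';  python3 - <<'E'
from orth import *
for c in('side','side'):
  snap(c)
  for d in cams.mark_of(c,'block'):
    w=c2w(c,d['location']);e=w[:2]-O;print(c,round(d['confidence'],2),'fix',(e@V*1000).round(1),(e@U*1000).round(1),w[2].round(3))
E
```

```text
clock: 8.7
tool_pos: [0.5921, 0.114, 0.0389]
tcp_rot: [-0.0, 0.796, 0.605, 0.0]
ft_force: [0.2, -0.2, -2.6]
width: 0.0392
finger_force: 62.1
side 0.71 fix -227.5 287.2 0.001
side 0.63 fix 3.7 39.8 0.02
side 0.6 fix -170.2 95.3 0.001
side 0.64 fix -0.6 42.4 0.02
side 0.61 fix -226.3 285.1 -0.003
side 0.55 fix -170.6 92.5 -0.002
```

Still about 1 mm up. Lower to contact, then open.

```bash
python3 -m pendant '[{"x":0,"y":0,"z":0.1,"wx":0,"wy":0,"wz":0,"grip":1},{"x":0,"y":0,"z":0.15,"wx":0,"wy":0,"wz":0,"grip":1},{"x":0,"y":0,"z":0.15,"wx":0,"wy":0,"wz":0,"grip":1}]'
```

```text
clock: 9.28
tool_pos: [0.5922, 0.114, 0.0378]
tcp_rot: [-0.0, 0.796, 0.605, 0.0]
ft_force: [-2.1, 0.4, 2.2]
width: 0.0385
finger_force: 62.6
```

```bash
python3 -m pendant '[{"x":0,"y":0,"z":0,"wx":0,"wy":0,"wz":0,"grip":-0.3},{"x":0,"y":0,"z":0,"wx":0,"wy":0,"wz":0,"grip":-0.3},{"x":0,"y":0,"z":0,"wx":0,"wy":0,"wz":0,"grip":-0.3},{"x":0,"y":0,"z":0,"wx":0,"wy":0,"wz":0,"grip":-0.3},{"x":0,"y":0,"z":-1,"wx":0,"wy":0,"wz":0,"grip":-0.3},{"x":0,"y":0,"z":-4,"wx":0,"wy":0,"wz":0,"grip":-0.3},{"x":0,"y":0,"z":-9,"wx":0,"wy":0,"wz":0,"grip":0.35},{"x":0,"y":0,"z":-12,"wx":0,"wy":0,"wz":0,"grip":0.35}]'; python3 go.py .5635 .0165 .12 95
```

```text
clock: 10.28
tool_pos: [0.5931, 0.1139, 0.1605]
tcp_rot: [0.001, 0.796, 0.605, 0.002]
ft_force: [-0.3, 0.6, -0.4]
width: 0.0277
finger_force: 0.0
cur [0.5931 0.1139 0.1605] ty ang -15.5 t 10.275 q7 -0.34
xyz cm [-10.19  -0.26   4.03] w deg [ 2.2000e-01  1.0000e-01 -1.1053e+02]
```

```bash
python3 -m pendant '[{"x":20,"y":0,"z":-2,"wx":0,"wy":0,"wz":0,"grip":0.35},{"x":20,"y":0,"z":-2,"wx":0,"wy":0,"wz":0,"grip":0.35},{"x":20,"y":0,"z":-2,"wx":0,"wy":0,"wz":0,"grip":0.35},{"x":20,"y":0,"z":-2,"wx":0,"wy":0,"wz":0,"grip":0.35},{"x":20,"y":0,"z":-2,"wx":0,"wy":0,"wz":0,"grip":0.35}]'
python3 - <<'E'
from orth import *
ims={c:snap(c) for c in('top','side')}
G=np.vstack([np.hstack([orth(c,ims[c],.044,0,90,-40,40,4),orth(c,ims[c],.048,-110,-20,-40,40,4)]) for c in ims])
for k in range(0,720,40): cv2.line(G,(k,0),(k,640),(255,0,0),1)
cv2.imwrite('pics/k.png',cv2.resize(cv2.cvtColor(G,cv2.COLOR_RGB2BGR),(675,600)))
for c in ims:
  for l in('block','knob_grip','guard'):
    for d in cams.mark_of(c,l)[:3]:
      w=c2w(c,d['location']);e=w[:2]-O;print(c,l,round(d['confidence'],2),'fix',(e@V*1000).round(1),(e@U*1000).round(1),w[2].round(3))
E
```

```text
clock: 10.9
tool_pos: [0.6453, 0.3075, 0.1775]
tcp_rot: [0.0, 0.796, 0.606, -0.0]
ft_force: [0.7, -0.4, -1.3]
width: 0.0277
finger_force: 0.0
top block 0.75 fix -227.3 292.2 0.002
top block 0.66 fix -172.2 96.2 0.001
top block 0.64 fix -1.6 39.7 0.015
top knob_grip 0.54 fix 0.9 -60.8 0.048
top guard 0.63 fix -2.1 -57.9 0.016
side block 0.87 fix -223.6 288.9 -0.002
side block 0.85 fix -170.1 92.2 -0.001
side block 0.8 fix 2.2 40.5 0.02
side knob_grip 0.61 fix 6.7 -61.9 0.046
side guard 0.74 fix -1.8 -62.0 0.018
```

View pics/k.png

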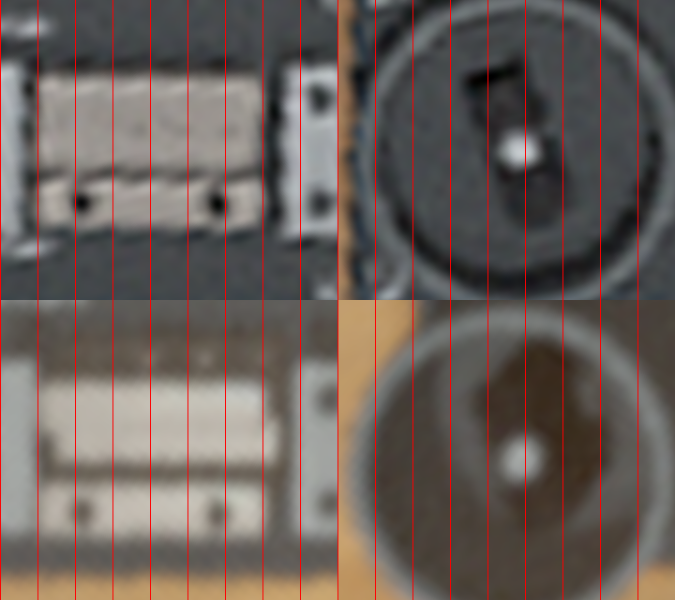

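The block stands square between the jaws with a gap at both ends, edges at about x=38 and 263 px against jaws at 22 and 283. The knob hub shows at (519,151) and (520,460), which gives fixture coordinates (1.5, −61.6), world (.5642,.0170). The bar is at about 5°.

```bash
python3 go.py .5642 .0170 .13 95
```

```text
cur [0.6457 0.3055 0.1776] ty ang -15.6 t 11.3 q7 -0.59
xyz cm [-29.98  -0.09   4.76] w deg [  -0.    -0.  -110.6]
```

```bash
python3 -m pendant '[{"x":-30,"y":0,"z":4,"wx":0,"wy":0,"wz":-110.5,"grip":0.35},{"x":-30,"y":0,"z":4,"wx":0,"wy":0,"wz":-110.5,"grip":0.35},{"x":-30,"y":0,"z":4,"wx":0,"wy":0,"wz":-110.5,"grip":0.35},{"x":-30,"y":0,"z":4,"wx":0,"wy":0,"wz":-110.5,"grip":0.35},{"x":-30,"y":0,"z":4,"wx":0,"wy":0,"wz":-110.5,"grip":0.35},{"x":-30,"y":0,"z":4,"wx":0,"wy":0,"wz":-110.5,"grip":0.35},{"x":-30,"y":0,"z":4,"wx":0,"wy":0,"wz":-110.5,"grip":0.35},{"x":-30,"y":0,"z":4,"wx":0,"wy":0,"wz":-110.5,"grip":0.35}]';python3 go.py .5642 .0170 .13 95
```

```text
clock: 12.3
tool_pos: [0.5652, 0.017, 0.1376]
tcp_rot: [0.0, 0.167, 0.986, 0.0]
ft_force: [-0.5, -0.4, 0.4]
width: 0.0281
finger_force: 0.0
cur [0.5652 0.017  0.1376] ty ang 70.7 t 12.3 q7 1.14
xyz cm [ 0.1  -0.03  0.76] w deg [ 1.000e-02  2.000e-02 -2.428e+01]
```

```bash
python3 -m pendant '[{"x":0.1,"y":0,"z":0.8,"wx":0,"wy":0,"wz":-24.2,"grip":0.35},{"x":0.1,"y":0,"z":0.8,"wx":0,"wy":0,"wz":-24.2,"grip":0.35},{"x":0.1,"y":0,"z":0.8,"wx":0,"wy":0,"wz":-24.2,"grip":0.35},{"x":0.1,"y":0,"z":0.8,"wx":0,"wy":0,"wz":-24.2,"grip":0.35},{"x":0.1,"y":0,"z":0.8,"wx":0,"wy":0,"wz":-24.2,"grip":0.35}]';python3 go.py .5642 .0170 .042 95
```

```text
clock: 12.92
tool_pos: [0.5644, 0.0177, 0.1295]
tcp_rot: [0.0, -0.04, 0.999, -0.0]
ft_force: [-0.9, -0.1, 1.0]
width: 0.0278
finger_force: 0.0
cur [0.5644 0.0177 0.1295] ty ang 94.6 t 12.925 q7 1.51
xyz cm [ 0.02 -0.07  8.75] w deg [-0.    0.01 -0.43]
```

```bash
python3 -m pendant '[{"x":0,"y":-0.07,"z":3,"wx":0,"wy":0,"wz":-0.4,"grip":0.35},{"x":0,"y":-0.07,"z":5.5,"wx":0,"wy":0,"wz":-0.4,"grip":0.35},{"x":0,"y":-0.07,"z":6.3,"wx":0,"wy":0,"wz":-0.4,"grip":0.35},{"x":0,"y":-0.07,"z":6.8,"wx":0,"wy":0,"wz":-0.4,"grip":0.35},{"x":0,"y":-0.07,"z":7.2,"wx":0,"wy":0,"wz":-0.4,"grip":0.35},{"x":0,"y":-0.07,"z":7.2,"wx":0,"wy":0,"wz":-0.4,"grip":0.35}]';python3 go.py .5642 .0170 .042 95; python3 - <<'E'
from h import *
b=cv2.resize(snap('side')[150:250,180:330],(720,480))
cv2.imwrite('pics/k2.png',cv2.cvtColor(b,cv2.COLOR_RGB2BGR))
E
```

```text
clock: 13.68
tool_pos: [0.5647, 0.0173, 0.0577]
tcp_rot: [0.0, -0.044, 0.999, 0.0]
ft_force: [-0.4, 0.7, 0.4]
width: 0.0278
finger_force: 0.0
cur [0.5647 0.0173 0.0577] ty ang 95.0 t 13.675 q7 1.5
xyz cm [ 0.05 -0.03  1.57] w deg [0.   0.04 0.03]
```

View pics/k2.png

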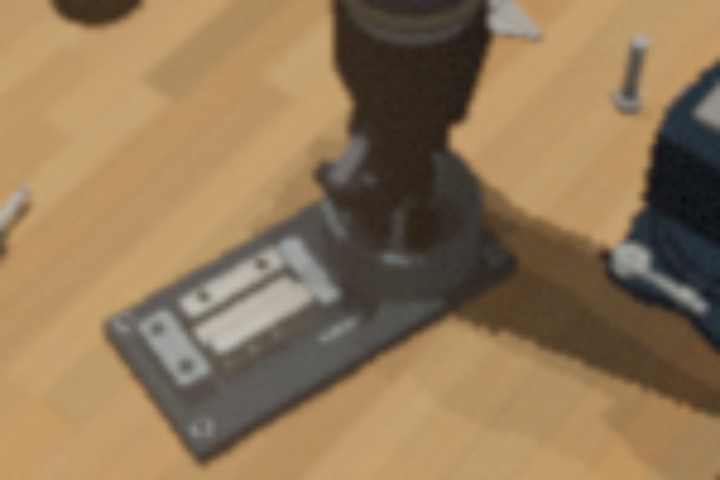

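The fingers are inside the guard without contact. A knuckle at (340,170) is near the rim, so I descend gently and watch the force.

```bash
for i in 1; do python3 -m pendant '[{"x":0,"y":-0.03,"z":0.3,"wx":0,"wy":0,"wz":0,"grip":0.35},{"x":0,"y":-0.03,"z":0.6,"wx":0,"wy":0,"wz":0,"grip":0.35},{"x":0,"y":-0.03,"z":0.6,"wx":0,"wy":0,"wz":0,"grip":0.35}]'; done; python3 -m pendant '[{"x":0,"y":0,"z":0.3,"wx":0,"wy":0,"wz":0,"grip":0.35},{"x":0,"y":0,"z":0.5,"wx":0,"wy":0,"wz":0,"grip":0.35},{"x":0,"y":0,"z":0.5,"wx":0,"wy":0,"wz":0,"grip":0.35}]'
```

```text
clock: 14.1
tool_pos: [0.5642, 0.0169, 0.0511]
tcp_rot: [-0.0, -0.044, 0.999, 0.0]
ft_force: [-0.0, -0.4, 0.3]
width: 0.0277
finger_force: 0.0
clock: 14.48
tool_pos: [0.5643, 0.017, 0.0462]
tcp_rot: [-0.0, -0.044, 0.999, 0.0]
ft_force: [-0.3, -0.0, 0.5]
width: 0.028
finger_force: 0.0
```

```bash
python3 -m pendant '[{"x":0,"y":0,"z":0.2,"wx":0,"wy":0,"wz":0,"grip":0.35},{"x":0,"y":0,"z":0.4,"wx":0,"wy":0,"wz":0,"grip":0.35},{"x":0,"y":0,"z":0.4,"wx":0,"wy":0,"wz":0,"grip":0.35}]'; python3 -c "
from h import *
s=status.sense();print(s['wrist_torque'])"
python3 -m pendant '[{"x":0,"y":0,"z":0.4,"wx":0,"wy":0,"wz":0,"grip":1},{"x":0,"y":0,"z":0.4,"wx":0,"wy":0,"wz":0,"grip":1},{"x":0,"y":0,"z":0.4,"wx":0,"wy":0,"wz":0,"grip":1},{"x":0,"y":0,"z":0.4,"wx":0,"wy":0,"wz":0,"grip":1}]' | head -0;  python3 -c "
from h import *
p,R,s=pose();print(p,s['ft_force'],s['wrist_torque'],s['width'],s['finger_force'])"
```

```text
clock: 14.85
tool_pos: [0.5643, 0.017, 0.0422]
tcp_rot: [-0.0, -0.044, 0.999, 0.0]
ft_force: [0.0, -0.3, -0.3]
width: 0.0278
finger_force: 0.0
[0.0211763  0.02285628 0.0315016 ]
[0.56493158 0.01685385 0.03998854] [-2.7123679  -0.5415611  13.32202348] [-0.18421085  0.74693266  0.0408724 ] 0.014863039062219868 58.5171814262867Exception ignored on flushing sys.stdout:
BrokenPipeError: [Errno 32] Broken pipe
```

I repeated the 4 mm descent by mistake and there are now 13 N upward on the tool. I open and back off before going on.

```bash
python3 -m pendant '[{"x":0,"y":0,"z":-0.3,"wx":0,"wy":0,"wz":0,"grip":0.35},{"x":0,"y":0,"z":-0.4,"wx":0,"wy":0,"wz":0,"grip":0.35},{"x":0,"y":0,"z":-0.4,"wx":0,"wy":0,"wz":0,"grip":0.35},{"x":0,"y":0,"z":-0.4,"wx":0,"wy":0,"wz":0,"grip":0.35}]'
python3 -m pendant '[{"x":0,"y":0,"z":0,"wx":0,"wy":0,"wz":0,"grip":1},{"x":0,"y":0,"z":0,"wx":0,"wy":0,"wz":0,"grip":1},{"x":0,"y":0,"z":0,"wx":0,"wy":0,"wz":0,"grip":1},{"x":0,"y":0,"z":0,"wx":0,"wy":0,"wz":0,"grip":1}]';  python3 -c "
from h import *
p,R,s=pose();print(p,s['ft_force'],s['wrist_torque'],s['width'],s['finger_force'])"
```

```text
clock: 15.85
tool_pos: [0.5643, 0.017, 0.0421]
tcp_rot: [-0.0, -0.044, 0.999, 0.0]
ft_force: [0.2, -0.8, 0.6]
width: 0.0276
finger_force: 0.0
clock: 16.35
tool_pos: [0.5644, 0.0168, 0.0424]
tcp_rot: [-0.0, -0.044, 0.999, -0.0]
ft_force: [-0.6, -1.2, 1.4]
width: 0.0148
finger_force: 58.7
[0.56437815 0.01682892 0.04238895] [-0.6370191  -1.16921013  1.41316346] [-0.20625321  0.21260849  0.01190627] 0.01479138228977689 58.6668598651886
```

Clean grip now. Start turning clockwise (positive about the downward tool z).

```bash
cat > t.py <<'E'
from h import *
p,R,s=pose();m=R.as_matrix();print('t',s['clock'],p.round(4),'ang',round(np.degrees(np.arctan2(m[1,1],m[0,1])),1),'F',np.round(s['ft_force'],1),'M',np.round(s['wrist_torque'],3),'q7',round(s['qpos'][6],2),'jt7',round(s['joint_torque'][6],3))
E
python3 -m pendant '[{"x":0,"y":0,"z":0,"wx":0,"wy":0,"wz":3,"grip":1},{"x":0,"y":0,"z":0,"wx":0,"wy":0,"wz":6,"grip":1}]' >/dev/null; python3 t.py
python3 -m pendant '[{"x":0,"y":0,"z":0,"wx":0,"wy":0,"wz":4,"grip":1},{"x":0,"y":0,"z":0,"wx":0,"wy":0,"wz":8,"grip":1},{"x":0,"y":0,"z":0,"wx":0,"wy":0,"wz":12,"grip":1},{"x":0,"y":0,"z":0,"wx":0,"wy":0,"wz":16,"grip":1}]' >/dev/null; python3 t.py
python3 -m pendant '[{"x":0,"y":0,"z":0,"wx":0,"wy":0,"wz":0,"grip":1},{"x":0,"y":0,"z":0,"wx":0,"wy":0,"wz":0,"grip":1}]' >/dev/null; python3 t.py
```

```text
t 16.6 [0.5644 0.0169 0.0424] ang 88.9 F [-0.9 -0.2  0.9] M [-0.145  0.126  0.17 ] q7 1.42 jt7 0.155
t 17.1 [0.5644 0.0172 0.0424] ang 72.9 F [-0.5 -0.5  0.4] M [-0.037  0.116  0.143] q7 1.2 jt7 0.23
t 17.35 [0.5644 0.0172 0.0424] ang 73.1 F [-0.7 -0.1  1.3] M [ 0.039  0.169 -0.054] q7 1.2 jt7 0.061
```

```bash

python3 -m pendant '[{"x":0,"y":0,"z":0,"wx":0,"wy":0,"wz":4,"grip":1},{"x":0,"y":0,"z":0,"wx":0,"wy":0,"wz":8,"grip":1},{"x":0,"y":0,"z":0,"wx":0,"wy":0,"wz":12,"grip":1},{"x":0,"y":0,"z":0,"wx":0,"wy":0,"wz":16,"grip":1},{"x":0,"y":0,"z":0,"wx":0,"wy":0,"wz":20,"grip":1},{"x":0,"y":0,"z":0,"wx":0,"wy":0,"wz":24,"grip":1}]' >/dev/null; python3 t.py
for i in 1 2 3; do python3 -m pendant '[{"x":0,"y":0,"z":0,"wx":0,"wy":0,"wz":2,"grip":1},{"x":0,"y":0,"z":0,"wx":0,"wy":0,"wz":4,"grip":1}]' >/dev/null; python3 t.py; done
```

```text
t 18.1 [0.5646 0.0175 0.0424] ang 49.0 F [-0.   0.1  0.7] M [0.099 0.082 0.137] q7 0.87 jt7 0.221
t 18.35 [0.5646 0.0175 0.0424] ang 45.0 F [-0.6  1.6 -0.2] M [ 0.325 -0.045  0.107] q7 0.82 jt7 0.073
t 18.6 [0.5647 0.0175 0.0424] ang 40.9 F [ 1.2  1.9 -0.9] M [ 0.56  -0.113  0.099] q7 0.76 jt7 0.068
t 18.85 [0.5647 0.0176 0.0424] ang 36.9 F [ 1.5  3.3 -1.9] M [ 0.763 -0.296  0.082] q7 0.71 jt7 0.065
```

```bash
for i in 1 2 3 4 5 6 7; do python3 -m pendant '[{"x":0,"y":0,"z":0,"wx":0,"wy":0,"wz":2,"grip":1},{"x":0,"y":0,"z":0,"wx":0,"wy":0,"wz":4,"grip":1}]' >/dev/null; python3 t.py; done
```

```text
t 19.1 [0.5648 0.0176 0.0424] ang 32.9 F [ 2.4  5.1 -1.7] M [ 0.981 -0.404  0.154] q7 0.65 jt7 0.063
t 19.35 [0.5648 0.0176 0.0424] ang 28.9 F [ 2.2  5.1 -2.6] M [ 1.085 -0.541  0.127] q7 0.6 jt7 0.063
t 19.6 [0.5649 0.0176 0.0424] ang 24.9 F [ 2.4  5.9 -2.2] M [ 1.047 -0.599  0.116] q7 0.55 jt7 0.063
t 19.85 [0.5649 0.0176 0.0424] ang 20.9 F [ 2.9  5.2 -2. ] M [ 1.044 -0.553  0.11 ] q7 0.49 jt7 0.063
t 20.1 [0.565  0.0177 0.0424] ang 16.9 F [ 2.5  4.9 -2.2] M [ 1.077 -0.613  0.148] q7 0.44 jt7 0.063
t 20.35 [0.565  0.0177 0.0424] ang 12.9 F [ 2.8  4.9 -3.4] M [ 1.054 -0.608  0.098] q7 0.38 jt7 0.063
t 20.6 [0.5651 0.0177 0.0424] ang 8.9 F [ 2.6  4.6 -3.5] M [ 1.062 -0.681  0.168] q7 0.33 jt7 0.063
```

```bash
for i in 1 2 3 4 5; do python3 -m pendant '[{"x":0,"y":0,"z":0,"wx":0,"wy":0,"wz":1.5,"grip":1},{"x":0,"y":0,"z":0,"wx":0,"wy":0,"wz":3,"grip":1}]' >/dev/null; python3 t.py; done
```

```text
t 20.85 [0.5651 0.0177 0.0424] ang 5.9 F [ 3.5  5.3 -2.9] M [ 1.112 -0.722  0.099] q7 0.29 jt7 0.025
t 21.1 [0.5652 0.0177 0.0424] ang 2.9 F [ 3.8  3.3 -3.5] M [ 1.081 -0.738  0.106] q7 0.25 jt7 0.025
t 21.35 [0.5652 0.0177 0.0424] ang -0.1 F [ 3.7  4.7 -4. ] M [ 1.028 -0.737  0.156] q7 0.21 jt7 0.025
t 21.6 [0.5653 0.0177 0.0424] ang -3.1 F [ 3.   5.1 -4.2] M [ 0.962 -0.745  0.088] q7 0.17 jt7 0.025
t 21.85 [0.5653 0.0177 0.0424] ang -6.1 F [ 4.3  4.3 -3.8] M [ 1.01  -0.791  0.122] q7 0.13 jt7 0.025
```

```bash
for i in 1 2 3 4 5; do python3 -m pendant '[{"x":0,"y":0,"z":0,"wx":0,"wy":0,"wz":1,"grip":1},{"x":0,"y":0,"z":0,"wx":0,"wy":0,"wz":2,"grip":1}]' >/dev/null; python3 t.py; done
```

```text
t 22.1 [0.5654 0.0177 0.0424] ang -8.0 F [ 3.   5.  -4.4] M [ 1.055 -0.844  0.096] q7 0.1 jt7 -0.013
t 22.35 [0.5654 0.0177 0.0424] ang -10.0 F [ 3.8  3.8 -3.5] M [ 0.999 -0.845  0.057] q7 0.07 jt7 -0.013
t 22.6 [0.5654 0.0177 0.0424] ang -12.0 F [ 3.3  5.1 -4.7] M [ 1.048 -0.81   0.058] q7 0.05 jt7 -0.013
t 22.85 [0.5655 0.0177 0.0424] ang -14.0 F [ 4.5  4.9 -3.8] M [ 1.008 -0.85   0.131] q7 0.02 jt7 -0.013
t 23.1 [0.5655 0.0177 0.0424] ang -16.1 F [ 4.1  4.2 -4.2] M [ 0.969 -0.873  0.12 ] q7 -0.01 jt7 -0.012
```

```bash
for i in 1 2 3 4 5; do python3 -m pendant '[{"x":0,"y":0,"z":0,"wx":0,"wy":0,"wz":1,"grip":1},{"x":0,"y":0,"z":0,"wx":0,"wy":0,"wz":2,"grip":1}]' >/dev/null; python3 t.py; done
python3 - <<'E'
from orth import *
im=snap('side');G=orth('side',im,.044,0,90,-40,40,8)
cv2.imwrite('pics/m1.png',cv2.cvtColor(G,cv2.COLOR_RGB2BGR)[:600])
E
```

```text
t 23.35 [0.5655 0.0177 0.0424] ang -18.0 F [ 4.7  4.9 -4.8] M [ 1.002 -0.906  0.142] q7 -0.03 jt7 -0.012
t 23.6 [0.5656 0.0177 0.0424] ang -20.0 F [ 4.8  4.7 -5.3] M [ 0.925 -0.929  0.094] q7 -0.06 jt7 -0.039
t 23.85 [0.5656 0.0176 0.0424] ang -22.0 F [ 4.6  5.1 -5. ] M [ 0.965 -0.946  0.157] q7 -0.09 jt7 -0.066
t 24.1 [0.5656 0.0176 0.0424] ang -24.0 F [ 3.9  5.1 -4.4] M [ 0.97  -0.94   0.222] q7 -0.11 jt7 -0.092
t 24.35 [0.5656 0.0176 0.0424] ang -26.0 F [ 5.3  4.9 -5.1] M [ 0.956 -0.956  0.196] q7 -0.14 jt7 -0.119
```

View pics/m1.png

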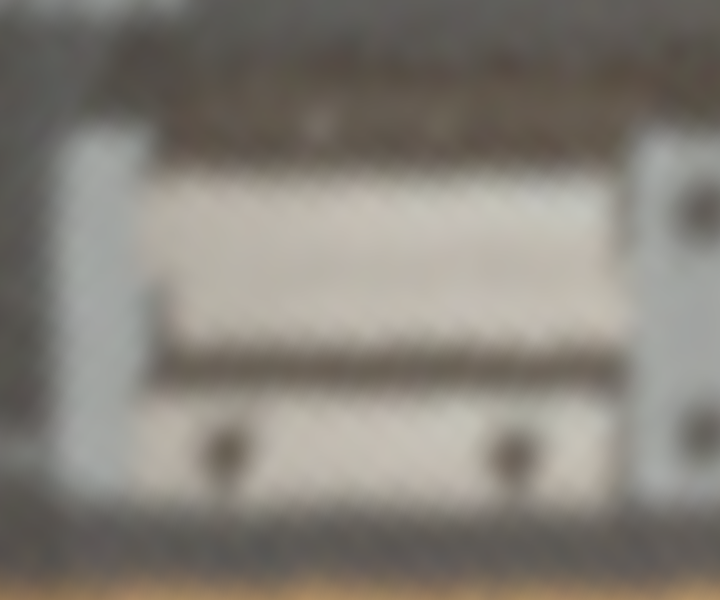

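The block now touches both jaws, at about 150 and 630 px. Joint torque 7 gives a clean contact angle of about −18°. The rise over drag so far is about 0.11–0.14 N m, so about 3.5° more is needed.

```bash
for i in 1 2; do python3 -m pendant '[{"x":0,"y":0,"z":0,"wx":0,"wy":0,"wz":0.9,"grip":1},{"x":0,"y":0,"z":0,"wx":0,"wy":0,"wz":1.8,"grip":1}]' >/dev/null; python3 t.py; done; for i in 1 2 3; do python3 -m pendant '[{"x":0,"y":0,"z":0,"wx":0,"wy":0,"wz":0,"grip":1}]' >/dev/null; python3 t.py; done
```

```text
t 24.65 [0.5657 0.0176 0.0424] ang -27.8 F [ 4.2  4.2 -5.8] M [ 0.923 -0.979  0.182] q7 -0.16 jt7 -0.15
t 24.9 [0.5657 0.0176 0.0424] ang -29.6 F [ 4.5  4.3 -5.9] M [ 0.898 -1.033  0.274] q7 -0.19 jt7 -0.174
t 25.025 [0.5657 0.0176 0.0424] ang -29.6 F [ 4.9  5.1 -4.3] M [ 0.968 -0.946  0.151] q7 -0.19 jt7 -0.159
t 25.15 [0.5657 0.0176 0.0424] ang -29.6 F [ 4.4  4.5 -5.1] M [ 0.963 -1.012  0.116] q7 -0.19 jt7 -0.15
t 25.275 [0.5657 0.0176 0.0424] ang -29.6 F [ 5.   4.7 -5. ] M [ 0.913 -1.013  0.12 ] q7 -0.19 jt7 -0.151
```

```bash
python3 -m pendant '[{"x":0,"y":0,"z":0,"wx":0,"wy":0,"wz":0,"grip":0.35},{"x":0,"y":0,"z":0,"wx":0,"wy":0,"wz":0,"grip":0.35},{"x":0,"y":0,"z":0,"wx":0,"wy":0,"wz":0,"grip":0.35},{"x":0,"y":0,"z":0,"wx":0,"wy":0,"wz":0,"grip":0.35}]'; python3 go.py .5642 .0170 .0421 -29.6
```

```text
clock: 25.78
tool_pos: [0.5643, 0.0166, 0.0424]
tcp_rot: [0.0, 0.864, 0.503, -0.0]
ft_force: [-0.3, 0.4, 0.0]
width: 0.0278
finger_force: 0.0
cur [0.5643 0.0166 0.0424] ty ang -29.6 t 25.775 q7 -0.19
xyz cm [ 0.03 -0.03  0.03] w deg [-0.01  0.02 -0.  ]
```

Released with no force on the tool. Lift straight out, move aside and look.

```bash
python3 -m pendant '[{"x":0,"y":0,"z":-1,"wx":0,"wy":0,"wz":0,"grip":0.35},{"x":0,"y":0,"z":-3,"wx":0,"wy":0,"wz":0,"grip":0.35},{"x":0,"y":0,"z":-6,"wx":0,"wy":0,"wz":0,"grip":0.35},{"x":0,"y":0,"z":-11,"wx":0,"wy":0,"wz":0,"grip":0.35},{"x":0,"y":0,"z":-15,"wx":0,"wy":0,"wz":0,"grip":0.35},{"x":0,"y":0,"z":-15,"wx":0,"wy":0,"wz":0,"grip":0.35}]'; python3 -m pendant '[{"x":6,"y":0,"z":0,"wx":0,"wy":0,"wz":0,"grip":0.35},{"x":12,"y":0,"z":0,"wx":0,"wy":0,"wz":0,"grip":0.35},{"x":18,"y":0,"z":0,"wx":0,"wy":0,"wz":0,"grip":0.35},{"x":24,"y":0,"z":0,"wx":0,"wy":0,"wz":0,"grip":0.35},{"x":28,"y":0,"z":0,"wx":0,"wy":0,"wz":0,"grip":0.35},{"x":28,"y":0,"z":0,"wx":0,"wy":0,"wz":0,"grip":0.35},{"x":28,"y":0,"z":0,"wx":0,"wy":0,"wz":0,"grip":0.35}]'
python3 - <<'E'
from orth import *
ims={c:snap(c) for c in('top','side')}
G=np.vstack([np.hstack([orth(c,ims[c],.044,0,90,-40,40,4),orth(c,ims[c],.048,-110,-20,-40,40,4)]) for c in ims])
cv2.imwrite('pics/z.png',cv2.resize(cv2.cvtColor(G,cv2.COLOR_RGB2BGR),(675,600)))
E
```

```text
clock: 26.52
tool_pos: [0.5668, 0.0166, 0.1971]
tcp_rot: [0.001, 0.864, 0.503, 0.004]
ft_force: [0.2, -1.0, 0.8]
width: 0.0277
finger_force: 0.0
clock: 27.4
tool_pos: [0.7022, 0.2592, 0.1919]
tcp_rot: [0.0, 0.864, 0.503, -0.001]
ft_force: [0.6, -0.8, -0.4]
width: 0.0278
finger_force: 0.0
```

View pics/z.png

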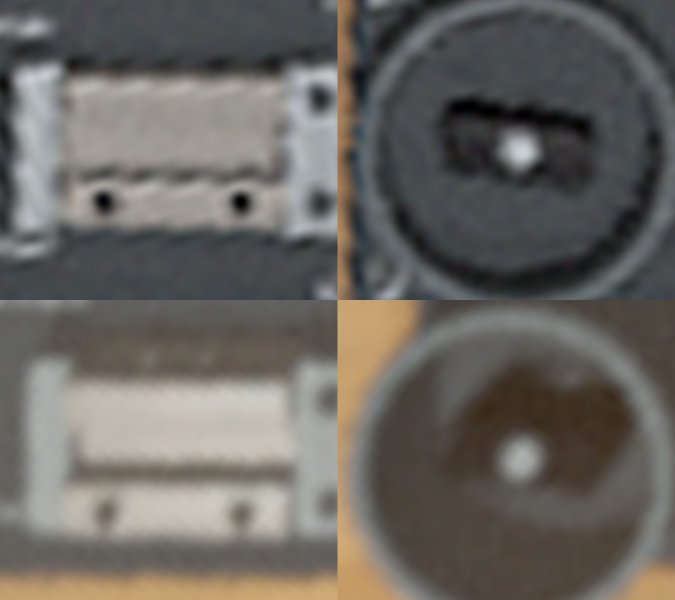

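The block sits snug between both jaws (60–285 px). The bar sprang back about 0.11 rad, as expected for roughly 16 N of clamp.

```bash
python3 -c "
from station import job
print(job.sign_off())"
```

```text
the job is handed in; nothing more can be done
None
```

The job is handed in: the block is clamped between the jaws, nipped up to about 0.2 N m on the knob and released, with an estimated 16 N of clamp judged from the knob's spring-back (the clamp force itself was not measured, and sign-off returned no verdict).

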